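# Pump down the vacuum plate under the bowl

## Robot

A 6-joint arm with a two-finger parallel gripper is mounted at the origin on the work surface. World frame = base frame: x ahead of the robot, y to its left, z up, the work surface at z = 0. Lengths are in m, angles in rad, forces in N, time in s.
With the tool pointing down it reaches from about 0.375 to 0.975 m from the base axis. Payload 3.8 kg.
Tool frame: the origin (TCP) lies on the centre line of the jaws, within the pads' length; the fingertips stand 14 mm ahead of it and the grasp point (between the pads) lies 5 mm behind it; z points along the fingers, y is the line along which they close (so a half turn about z gives the same grasp; the last joint's range is limited). The gripper opens to 85 mm and grips with 20 to 120 N. Pads are 22 mm wide; open, the fingers measure 114 mm over their backs; the gripper's body (76 mm by 85 mm) begins 54 mm behind the grasp point. The pads swing forward as they close: fully open they stand 13 mm farther back than shut.
Start: joints at [1.107, 0.264, 1.604, -0, 1.274, -0.037], TCP at [0.279, 0.614, 0.245] pointing down, gripper open.
Joint ranges: [-2.63, 2.63], [-0.94, 2.18], [0.31, 2.57], [-1.31, 4.45], [0, 2.66], [-2.55, 2.55]. Speed limits (rad/s): [2.57, 2.57, 3.14, 3.14, 3.14, 3.14].

## Interface

Orientations are given as a rotation vector (axis times angle).
In Python, from workcell import bot, eyes, spot_in gives the robot as it stands.
- The arm moves only by the tool carry_out, never from a script. Its argument "series" is text: rows parted by semicolons, each of 4 numbers parted by spaces: the shift along the world's x, y, z in m, then the turn about the world's z in degrees. In form: tx ty tz roll; .... A call has 1 to 20 rows; each row shifts and turns the commanded pose from where the row before left it; what a row does not reach is not made up. A row lasts 1/8 s, in which the tool goes at most 62.5 mm and 10.7 degrees, less where a joint would pass 70% of its speed; a pose out of reach is approached as far as the arm can. A call is refused whole if a number of a shift passes 0.0625 or a number of a turn 10.7, either way. A call with a gripper value outside its range is refused whole. "jaw" is the gripper command: -1 is shut, 1 is fully open, values between are in proportion, set as the call begins (left out, the last holds). The fingers move at their own pace and stop on an object; "grip_force" is the grip in N (left out, the last holds). Time passes only in rows, so rows that do not move let the fingers close. It gives the time, the measured TCP pose, the force, the opening and the grip force at its end, in the units of the state.
- bot.read_state(): the state, without advancing time (a new reading comes with each control period).
- eyes.read_camera(name): name is "scene" or "top" or "wrist"; returns (picture, depth): 420x560x3 uint8, blue, green, red; 420x560 float32, m along the optical axis (not along the pixel's ray), 0 where there is no reading.
- eyes.get_calibration(name): a dict with "K" (3x3 intrinsics, pixels), "position" and "rotation" of the camera in the world; the wrist camera has in their place "T_tool_cam" (4x4, takes a point from camera to tool coordinates, whose origin is the TCP and whose axes are the flange's). Camera axes: x right, y down, z forward; pixel columns grow to the right and rows downward; lengths in m; the calibration is good to about 2 mm. A picture is of the moment at which its call begins: read the wrist's pose just before it. get_calibration takes no time and is no camera call.
- bot.finish_job(): hands the job in; it is judged then, once.
Trained networks look in the newest picture that a camera, given by its name, has taken for a name from the list of things; names that differ only in an ending like _2 or _b are one class to them, and where a whole thing is asked for, a point or a joint stands for the part that bears it (a point fixed in the world has none). Each returns a list of dicts, best first, with "score" (0 to 1); they miss things now and then, are a little off and sometimes report something else, mostly with a low value. They report only what shows in the picture. A call takes as long as a camera call. They do not tell look-alikes from the thing itself.
- spot_in(camera, target): "rect" ([centre column, centre row, width, height] in pixels, round what is visible of it).
The state is a dict: "time": time; "q": joint angles; "joint_vel": joint speeds; "joint_torque": joint torques, N m; "tool_pos": TCP position; "tcp_rot": TCP orientation; "wrist_force": force on the tool from outside, world axes, zero at the start; "torque": the same for the moment, N m; "width": opening from 0.0 (shut) to 1.0 (fully open); "grip_force": force on a finger pad.
Only numpy, scipy, OpenCV 4.12 (cv2) and the standard library are available. Lean on these libraries where they do the work, as an engineer would, in place of code of your own. Each camera call takes 0.05 s, during which the arm holds its last target. There are 200 camera calls.

## Task

Of the two hand-pumped vacuum plates, pick the one that carries the bowl, and with closed fingertips push its black plunger all the way down and let it come fully back up, again and again, until its indicator pin stands fully out with the whole green band showing; then move clear. Do not touch the pins, do not pump the empty plate, and leave the bowl and everything else on the bench where they are; nothing is to be gripped or lifted.

Things in the scene. Friction and masses are not known exactly. Their poses are not given: they have to be found in the camera images.
- bowl: terracotta bowl lying foot up on the round rubber plate of station_a, 124 mm across, 64 mm high; origin: centre of its rim plane, on the plate 50 mm above the table; z up
- station_a: the station that carries the bowl: fixed vacuum plate with hand pump. Grey base 270 (x) x 170 (y) x 25 mm; origin: centre of its underside, on the table; x from pump to plate, z up. Round rubber plate, 156 mm across, top at height 50 mm, centred at x=+55 mm. Blue pump block 78 x 130 mm, top at height 90 mm, at x=-90 mm. Plunger at (x,y)=(-90,+28) mm, pin at (-90,-37) mm. The two stations look alike and may swap places
- station_a_cap (a point): centre of the top face of the black round plunger cap of the station that carries the bowl: 38 mm across, 14 mm thick, on a 12 mm steel rod; 137 mm above the table when up
- station_a_plunger (a joint): plunger of the station that carries the bowl: 0 = fully up, 0.020 m = fully down at a hard stop. Spring 9 N (top) to 14 N (bottom); let go, it comes up by itself in about 0.3 s, and on the way up lifts the pin by 12 mm (the first stroke by up to 20 mm). Strokes under 16 mm may do nothing
- station_a_pin_out (a joint): how far the pin of the station that carries the bowl stands out: 0 = in, 0.050 m = fully out. It stays put between strokes. It starts between 0 and 0.020: 2 to 4 full strokes are needed, further ones do nothing more
- station_a_pin: indicator pin of the station that carries the bowl, upright in a brass collar, 11 mm across, orange with a 12 mm green band at its foot; fully out when the whole band shows above the collar. Origin: centre of its top end, 98 mm above the table when in, 148 mm when fully out
- station_b: the other, empty station: fixed vacuum plate with hand pump. Grey base 270 (x) x 170 (y) x 25 mm; origin: centre of its underside, on the table; x from pump to plate, z up. Round rubber plate, 156 mm across, top at height 50 mm, centred at x=+55 mm. Blue pump block 78 x 130 mm, top at height 90 mm, at x=-90 mm. Plunger at (x,y)=(-90,+28) mm, pin at (-90,-37) mm. The two stations look alike and may swap places
- station_b_cap (a point): centre of the top face of the black round plunger cap of the other, empty station: 38 mm across, 14 mm thick, on a 12 mm steel rod; 137 mm above the table when up
- station_b_plunger (a joint): plunger of the other, empty station: 0 = fully up, 0.020 m = fully down at a hard stop. Spring 9 N (top) to 14 N (bottom); let go, it comes up by itself in about 0.3 s, and on the way up lifts the pin by 12 mm (the first stroke by up to 20 mm). Strokes under 16 mm may do nothing
- station_b_pin_out (a joint): how far the pin of the other, empty station stands out: 0 = in, 0.050 m = fully out. It stays put between strokes. It starts between 0 and 0.020: 2 to 4 full strokes are needed, further ones do nothing more
- station_b_pin: indicator pin of the other, empty station, upright in a brass collar, 11 mm across, orange with a 12 mm green band at its foot; fully out when the whole band shows above the collar. Origin: centre of its top end, 98 mm above the table when in, 148 mm when fully out
- glaze_jar: loose bystander, leave alone: blue glaze jar with white cap, 68 mm across, 85 mm high; origin: centre of its underside
- test_cup: loose bystander, leave alone: white ceramic cup, 72 mm across, 80 mm high; origin: centre of its underside
- brush: loose bystander, leave alone: wooden glaze brush lying flat, 170 mm long; origin: under the tool near its middle
- rib: loose bystander, leave alone: flat wooden throwing rib, 55 x 100 x 8 mm; origin: centre of its underside
- loop_tool: loose bystander, leave alone: trimming tool with a dark wooden handle lying flat, 190 mm long; origin: under the tool near its middle
- roller: loose bystander, leave alone: small upright wooden roller, 40 mm across, 100 mm high; origin: centre of its underside
Not all that is in view belongs to the job. What is meant by the bowl is not blue, pink or turquoise, and is the larger of those in its own colour.

How it is judged:
On the way, in this order (a step that is already met when the one before it is completed fails the run):
1. the plunger of the station with the bowl is pushed down (value of joint station_a_plunger above 0.015 m and contact force between the fingers and station_a above 1 N), for 0.02 s.
2. its pin stands fully out (value of joint station_a_pin_out above 0.046 m), for 0.2 s.
At the end, for the whole second after the job is handed in: The pin of the station with the bowl stands out at least 46 mm (of 50), its plunger is back up to within 2 mm, the empty station's plunger is up and its pin not pumped out (below 30 mm), and the bowl is at rest, level (0.1 rad), within 10 mm of where it was (value of joint station_a_pin_out above 0.046 m and value of joint each of station_a_plunger, station_b_plunger below 0.002 m and value of joint station_b_pin_out below 0.03 m and distance of bowl from where it was at the start of the episode below 0.01 m and angle between bowl's own z axis and vertical below 0.1 rad and linear speed of bowl below 0.02 m/s); the robot touches nothing.
It fails at once if an indicator pin is touched by the robot (contact force between any of the fingers, the arm and station_a_pin above 0.5 N or contact force between any of the fingers, the arm and station_b_pin above 0.5 N).
It fails at once if the empty station's plunger is pressed more than 5 mm (value of joint station_b_plunger above 0.005 m).
It fails at once if the bowl is moved more than 10 mm or lifted (distance of bowl from where it was at the start of the episode above 0.01 m).
It fails at once if a bystander is moved more than 30 mm, or lifted (distance of any of glaze_jar, test_cup, brush, rib, loop_tool, roller from where it was at the start of the episode above 0.03 m).
It also fails if it takes over 48 s, if anything falls off the work surface, if the arm or the gripper's body presses on something with over 40 N, if the wrist force passes 120 N, or if a joint passes its speed limit or range.

## Working session

There is one attempt and no reset: what is moved stays moved. The work goes in short steps, Python scripts to look and compute and a tool call to move; the robot and the scene stay as the last step left them, time stands still between calls to the robot, and variables do not carry over. Pictures are saved under pics/ and viewed, at most 10 in all, crops included, and the job is handed in when it is done.

Besides the shell and the picture viewer there is one more tool, called by a JSON object that holds its "fn" and its "kwargs", one argument or row to a line. carry_out: Moves the arm, as the interface text tells. Its arguments: {"type":"object","properties":{"series":{"type":"string"},"jaw":{"type":"number"},"grip_force":{"type":"number"}},"required":["series"]}

```bash
mkdir -p pics; cat > h.py <<'E'
import numpy as np, cv2
from workcell import bot, eyes, spot_in
def shot(n,f):
    p,d=eyes.read_camera(n); cv2.imwrite('pics/'+f+'.png',p); np.savez('pics/'+f,p=p,d=d); return p,d
def pts(n,d):
    c=eyes.get_calibration(n);K=np.array(c['K']);v,u=np.mgrid[:420,:560]
    P=np.stack([(u-K[0,2])/K[0,0]*d,(v-K[1,2])/K[1,1]*d,d],-1)
    return P@np.array(c['rotation']).T+np.array(c['position'])
E
python3 - <<'E'
from h import *
a,_=shot('top','top0');print([(round(r['score'],2),np.round(r['rect'])) for r in spot_in('top','bowl')]);print([(round(r['score'],2),np.round(r['rect'])) for r in spot_in('top','station_a_cap')])
b,_=shot('scene','scene0')
cv2.imwrite('pics/both.png',cv2.resize(np.vstack([a,b]),(800,1200))[:600]);print(eyes.get_calibration('top'))
E
```

```text
[(0.9, array([162., 272.,  30.,  31.])), (0.83, array([148., 182.,  28.,  22.])), (0.78, array([315., 145.,  25.,  25.])), (0.78, array([218., 256.,  39.,  37.])), (0.6, array([237., 173.,  32.,  27.]))]
[(0.61, array([233., 212.,   8.,   8.]))]
{'K': array([[488.39361592,   0.        , 278.24991855],
       [  0.        , 488.39361592, 206.90894343],
       [  0.        ,   0.        ,   1.        ]]), 'position': array([0.24689528, 0.01098998, 1.81453929]), 'rotation': array([-2.13707489,  2.11978561, -0.16071773])}
```

View pics/top0.png

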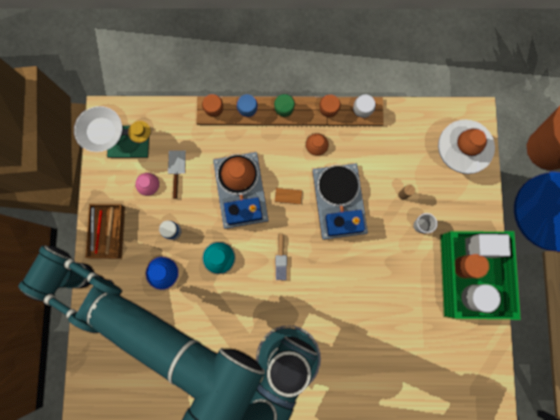

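View pics/scene0.png

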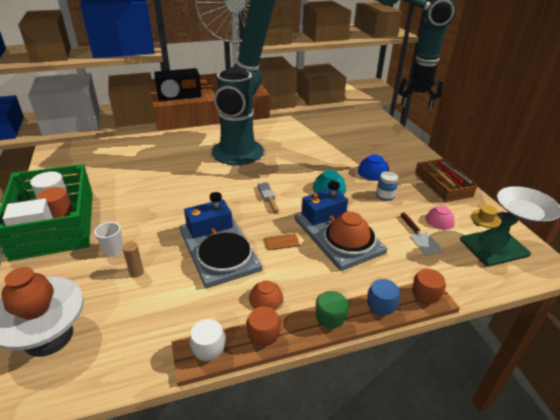

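The top view shows the two stations. The left one (plate about (238,173), pump about (242,210)) carries a terracotta bowl, and the right one (plate (339,185)) is empty. Bowl candidates:
- Terracotta at (238,173), on a plate.
- Smaller terracotta at (317,144), on the table.
- Blue (162,272), turquoise (218,256) and pink (147,183), excluded by colour.

(238,173) fits: right colour, the larger of the two, and it sits on the plate. I'll confirm it in a crop.

```bash
sed -i "s/np.array(c\['rotation'\]).T/cv2.Rodrigues(np.array(c['rotation'],float))[0].T/" h.py
python3 - <<'E'
from h import *
z=np.load('pics/top0.npz');p,d=z['p'],z['d'];P=pts('top',d)
cv2.imwrite('pics/crop.png',cv2.resize(p[145:235,200:350],(800,480),interpolation=cv2.INTER_CUBIC))
roi=np.zeros(d.shape,bool);roi[190:235,215:275]=1
for n,lo,hi in (('cap',.118,.16),('block',.08,.1)):
    m=roi&(P[...,2]>lo)&(P[...,2]<hi);v,u=np.nonzero(m);print(n,m.sum(),P[m].mean(0),np.median(P[m],0),u.mean(),v.mean())
    if n=='cap':
        for a,b in zip(v,u): print(a,b,P[a,b].round(3),p[a,b])
roi[:]=0;roi[145:235,205:275]=1
m=roi&(P[...,2]>.1)&(P[...,2]<.13);m[192:]=0;print('bowl top',P[m].mean(0),m.sum(),P[m].max(0)-P[m].min(0))
m=roi&(P[...,2]>.015)&(P[...,2]<.035);print('base',cv2.minAreaRect((P[m][:,:2]*1000).astype(np.float32)))
m=roi&(P[...,2]>.08)&(P[...,2]<.1);m[:195]=0;print('block',cv2.minAreaRect((P[m][:,:2]*1000).astype(np.float32)))
E
```

```text
cap 96 [0.51920449 0.19186787 0.13534687] [0.51872946 0.19155565 0.13632639] 233.83333333333334 208.8125
204 231 [0.536 0.202 0.138] [88 49 23]
204 232 [0.538 0.2   0.126] [75 42 21]
204 233 [0.537 0.195 0.133] [69 39 21]
204 234 [0.536 0.191 0.137] [72 41 22]
204 235 [0.537 0.188 0.133] [81 45 22]
204 236 [0.537 0.185 0.133] [94 52 21]
205 230 [0.534 0.206 0.129] [79 45 23]
205 231 [0.532 0.202 0.139] [61 37 24]
205 232 [0.532 0.198 0.138] [45 29 23]
205 233 [0.533 0.195 0.133] [40 28 24]
205 234 [0.532 0.191 0.141] [41 28 24]
205 235 [0.532 0.188 0.141] [52 32 22]
205 236 [0.531 0.184 0.144] [71 39 22]
205 237 [0.532 0.181 0.137] [98 53 22]
206 229 [0.529 0.209 0.138] [79 45 23]
206 230 [0.529 0.206 0.135] [55 34 24]
206 231 [0.53  0.202 0.132] [37 28 26]
206 232 [0.529 0.199 0.135] [28 24 24]
206 233 [0.528 0.194 0.141] [25 22 23]
206 234 [0.529 0.191 0.139] [26 23 23]
206 235 [0.53  0.188 0.133] [31 25 25]
206 236 [0.53  0.185 0.13 ] [48 32 25]
206 237 [0.529 0.181 0.138] [77 44 25]
206 238 [0.529 0.177 0.136] [106  58  25]
207 229 [0.525 0.209 0.137] [58 36 24]
207 230 [0.525 0.
[... 2470 characters left out ...]
 [28 25 24]
213 235 [0.504 0.187 0.136] [30 25 26]
213 236 [0.504 0.184 0.135] [32 23 20]
213 237 [0.506 0.182 0.124] [47 27 17]
214 232 [0.503 0.199 0.124] [62 37 22]
214 233 [0.502 0.195 0.131] [57 33 22]
214 234 [0.502 0.192 0.128] [54 31 21]
214 235 [0.502 0.188 0.128] [52 30 19]
block 654 [0.52327581 0.16140202 0.08943243] [0.52238635 0.15863116 0.08925567] 243.68501529051989 209.82262996941895
bowl top [0.66496209 0.18792728 0.10975974] 362 [0.08540849 0.08274538 0.02763635]
base ((612.9199829101562, 184.24050903320312), (271.6866455078125, 174.8047637939453), 10.283952713012695)
block ((525.4058837890625, 165.87643432617188), (79.24799346923828, 129.9080047607422), 10.376815795898438)
```

View pics/crop.png

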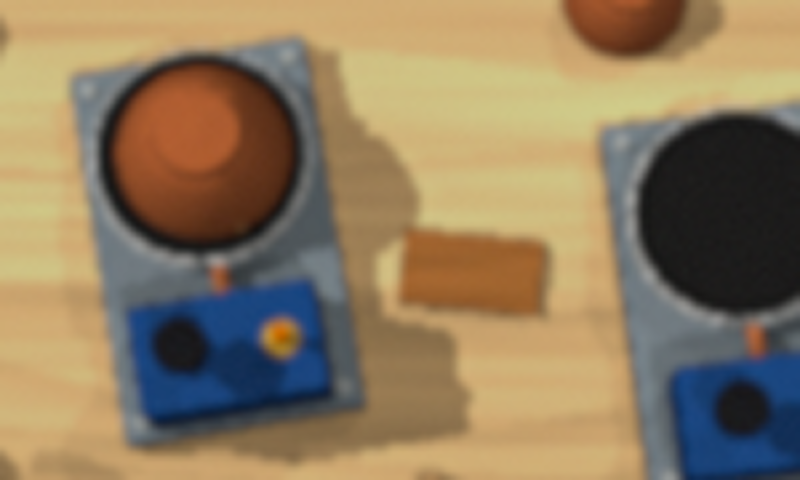

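The crop confirms it: the larger terracotta bowl sits on the left station, with its black cap at the left of the blue block and its pin at the right. The cap is at about (0.519, 0.193, 0.137). I'll move above it with the jaw shut.

{"fn": "carry_out", "kwargs": {
  "series": "0.03 -0.0525 0 0; 0.03 -0.0525 0 0; 0.03 -0.0525 0 0; 0.03 -0.0525 0 0; 0.03 -0.0525 0 0; 0.03 -0.0525 0 0; 0.03 -0.0525 0 0; 0.03 -0.0525 0 0; 0 0 0 0; 0 0 0 0",
  "jaw": -1
}}

```text
time: 1.45
tool_pos: [0.5192, 0.1944, 0.245]
tcp_rot: [-0.667, -3.069, -0.0]
wrist_force: [0.8, 0.4, 0.2]
width: -0.0
grip_force: 0.0
```

```bash
python3 - <<'E'
from h import *
s=bot.read_state();print(s);R=cv2.Rodrigues(np.array(s['tcp_rot'],float))[0];print(R.round(3))
p,d=shot('wrist','w1')
c=eyes.get_calibration('wrist');K=np.array(c['K']);T=np.array(c['T_tool_cam'])
v,u=np.mgrid[:420,:560]
P=np.stack([(u-K[0,2])/K[0,0]*d,(v-K[1,2])/K[1,1]*d,d],-1)@T[:3,:3].T+T[:3,3]
P=P@R.T+np.array(s['tool_pos'])
b=p.max(-1)<60
m=(abs(P[...,2]-.137)<.006)&(np.hypot(P[...,0]-.519,P[...,1]-.194)<.04)&(d>0)
print(m.sum(),P[m].mean(0) if m.any() else '',T.round(3))
if m.any(): print(cv2.minEnclosingCircle((P[m][:,:2]*1000).astype(np.float32)))
E
```

```text
{'time': 1.45, 'q': array([ 3.12933112e-01,  3.67195212e-02,  1.86391184e+00,  7.32177081e-04,
        1.24158226e+00, -8.30033984e-01]), 'joint_vel': array([ 0.03356485, -0.00342232,  0.00228088,  0.00063097,  0.00043151,
       -0.00181041]), 'joint_torque': array([-1.10475697e+00, -3.84053528e+01, -3.65200961e+01, -9.86815919e-02,
       -1.74455642e-02, -7.65786041e-03]), 'tool_pos': array([0.51918213, 0.19440299, 0.24504568]), 'tcp_rot': array([-6.67094662e-01, -3.06904357e+00, -4.50079436e-04]), 'wrist_force': array([0.78524079, 0.38980181, 0.21649756]), 'torque': array([-0.02013125,  0.03339091,  0.04796686]), 'grip_force': 0.0, 'width': -0.00024069940396686393}
[[-0.91   0.415 -0.001]
 [ 0.415  0.91   0.   ]
 [ 0.001  0.    -1.   ]]
2085 [0.51637526 0.19494377 0.13558544] [[-0.    -0.956 -0.292  0.075]
 [ 1.    -0.     0.    -0.001]
 [-0.    -0.292  0.956 -0.127]
 [ 0.     0.     0.     1.   ]]
((517.1681518554688, 194.4693145751953), 18.959278106689453)
```

View pics/w1.png

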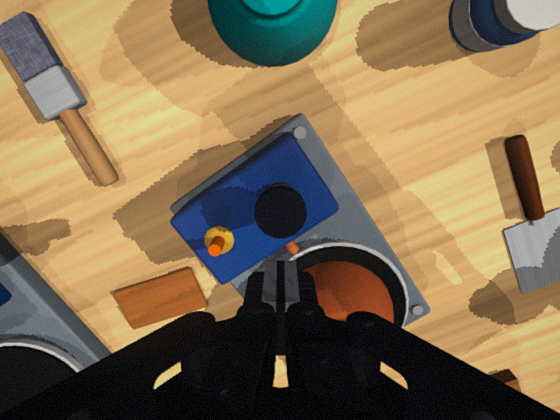

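The wrist view shows the cap at (280,212), the bowl behind the fingers and the pin at (217,243). Measured up close, the cap is at (0.517, 0.1945) with a 19 mm radius, which matches. I'll turn so the fingers' narrow side faces the pin, then come down to just above the cap.

{"fn": "carry_out", "kwargs": {
  "series": "-0.002 0 -0.01 -10; 0 0 -0.01 -10; 0 0 -0.015 -10; 0 0 -0.015 -10; 0 0 -0.015 -10; 0 0 -0.013 -5; 0 0 -0.01 0; 0 0 0 0"
}}

```text
time: 2.5
tool_pos: [0.5162, 0.1953, 0.1563]
tcp_rot: [-2.003, -2.419, 0.003]
wrist_force: [0.6, -0.7, -0.2]
width: -0.004
grip_force: 0.0
```

{"fn": "carry_out", "kwargs": {
  "series": "0 0 -0.012 0; 0 0 -0.008 0; 0 0 -0.006 0; 0 0 0 0; 0 0 0 0"
}}

```text
time: 3.12
tool_pos: [0.5187, 0.1955, 0.1342]
tcp_rot: [2.007, 2.416, 0.006]
wrist_force: [-4.7, -0.0, 12.6]
width: -0.001
grip_force: 6.2
```

Force is 12.6 N and depth about 17 mm. I'll push a little deeper to reach the stop, then release.

{"fn": "carry_out", "kwargs": {
  "series": "0 0 -0.005 0; 0 0 -0.003 0; 0 0 0 0"
}}

```text
time: 3.5
tool_pos: [0.5189, 0.1956, 0.1308]
tcp_rot: [2.006, 2.416, 0.005]
wrist_force: [-15.8, -2.6, 37.8]
width: 0.002
grip_force: 18.9
```

{"fn": "carry_out", "kwargs": {
  "series": "0 0 0.02 0; 0 0 0.02 0; 0 0 0 0; 0 0 0 0; 0 0 0 0"
}}

```text
time: 4.12
tool_pos: [0.5166, 0.1942, 0.1619]
tcp_rot: [-2.007, -2.415, 0.003]
wrist_force: [0.1, -0.3, 0.2]
width: 0.001
grip_force: 0.0
```

```bash
python3 - <<'E'
from h import *
s=bot.read_state();print(s['tool_pos'],s['wrist_force'])
p,d=shot('scene','s1');P=pts('scene',d)
a=np.load('pics/scene0.npz')['p']
cv2.imwrite('pics/s1c.png',np.hstack([cv2.resize(x[170:250,280:370],(400,356),interpolation=cv2.INTER_CUBIC) for x in (a,p)]))
E
```

```text
[0.51662754 0.1941867  0.16191026] [ 0.14112178 -0.26770226  0.23381578]
```

View pics/s1c.png

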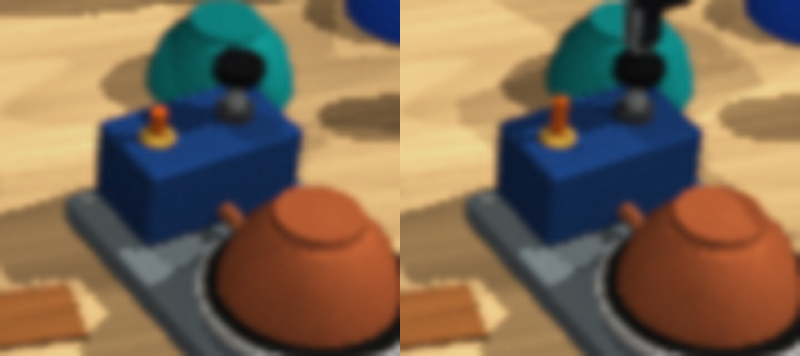

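The right half of the crop shows the pin (560,110) standing a little further out than before, with the plunger up. So the strokes register, and I'll make three more.

{"fn": "carry_out", "kwargs": {
  "series": "0 0 -0.02 0; 0 0 -0.012 0; 0 0 -0.005 0; 0 0 0 0; 0 0 0.017 0; 0 0 0.02 0; 0 0 0 0; 0 0 0 0; 0 0 0 0"
}}

```text
time: 5.3
tool_pos: [0.5165, 0.1942, 0.1618]
tcp_rot: [-2.007, -2.415, 0.003]
wrist_force: [0.8, 0.3, -0.2]
width: -0.001
grip_force: 0.0
```

{"fn": "carry_out", "kwargs": {
  "series": "0 0 -0.02 0; 0 0 -0.012 0; 0 0 -0.005 0; 0 0 0 0; 0 0 0.017 0; 0 0 0.02 0; 0 0 0 0; 0 0 0 0; 0 0 0 0"
}}

```text
time: 6.42
tool_pos: [0.5165, 0.1941, 0.1618]
tcp_rot: [-2.007, -2.415, 0.003]
wrist_force: [-0.6, -0.3, 1.1]
width: 0.001
grip_force: 0.0
```

{"fn": "carry_out", "kwargs": {
  "series": "0 0 -0.02 0; 0 0 -0.012 0; 0 0 -0.005 0; 0 0 0 0; 0 0 0 0"
}}

```text
time: 7.05
tool_pos: [0.519, 0.1949, 0.1309]
tcp_rot: [2.007, 2.415, 0.004]
wrist_force: [-7.7, -2.0, 25.7]
width: -0.003
grip_force: 12.9
```

{"fn": "carry_out", "kwargs": {
  "series": "0 0 0.017 0; 0 0 0.02 0; 0 0 0 0; 0 0 0 0; 0 0 0 0"
}}

```text
time: 7.68
tool_pos: [0.5165, 0.1942, 0.1618]
tcp_rot: [-2.007, -2.415, 0.003]
wrist_force: [0.1, -0.5, -0.3]
width: -0.002
grip_force: 0.0
```

```bash
python3 - <<'E'
from h import *
p,d=shot('scene','s2');P=pts('scene',d)
a=np.load('pics/s1.npz')['p']
cv2.imwrite('pics/s2c.png',np.hstack([cv2.resize(x[170:250,280:370],(400,356),interpolation=cv2.INTER_CUBIC) for x in (a,p)]))
m=(np.hypot(P[...,0]-.53,P[...,1]-.129)<.02)&(P[...,2]>.1);print(m.sum(),P[m][:,2].max() if m.any() else 0,np.sort(P[m][:,2])[-6:])
E
```

```text
336 0.5412305486128126 [0.54053005 0.54076066 0.54077244 0.54091693 0.54109846 0.54123055]
```

View pics/s2c.png

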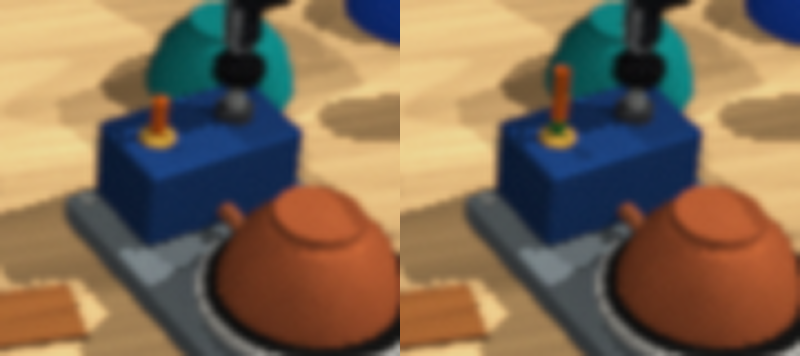

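The pin has risen, with its top at (562,68), but only part of the green band shows at its foot. I'll make two more strokes with a longer hold and return.

{"fn": "carry_out", "kwargs": {
  "series": "0 0 -0.02 0; 0 0 -0.012 0; 0 0 -0.007 0; 0 0 0 0; 0 0 0 0; 0 0 0.019 0; 0 0 0.02 0; 0 0 0 0; 0 0 0 0; 0 0 0 0; 0 0 0 0"
}}

```text
time: 9.1
tool_pos: [0.5168, 0.1942, 0.1622]
tcp_rot: [-2.007, -2.415, 0.002]
wrist_force: [-0.1, 0.0, 0.2]
width: -0.001
grip_force: 0.0
```

{"fn": "carry_out", "kwargs": {
  "series": "0 0 -0.02 0; 0 0 -0.012 0; 0 0 -0.007 0; 0 0 0 0; 0 0 0 0; 0 0 0.019 0; 0 0 0.02 0; 0 0 0 0; 0 0 0 0; 0 0 0 0; 0 0 0 0"
}}

```text
time: 10.48
tool_pos: [0.5169, 0.1942, 0.1622]
tcp_rot: [-2.007, -2.415, 0.002]
wrist_force: [-0.2, -0.8, 0.5]
width: 0.0
grip_force: 0.0
```

{"fn": "carry_out", "kwargs": {
  "series": "0 0 0.04 0; 0 0 0.05 0; 0 0.02 0.03 0; 0 0.04 0 0; 0 0.04 0 0; 0 0 0 0; 0 0 0 0"
}}

```text
time: 11.35
tool_pos: [0.5171, 0.294, 0.2826]
tcp_rot: [-2.007, -2.417, 0.002]
wrist_force: [0.8, -0.1, -0.2]
width: -0.002
grip_force: 0.0
```

```bash
python3 - <<'E'
from h import *
p,d=shot('scene','s3')
a=np.load('pics/s2.npz')['p']
cv2.imwrite('pics/s3c.png',np.hstack([cv2.resize(x[170:250,280:370],(400,356),interpolation=cv2.INTER_CUBIC) for x in (a,p)]))
# wrist 3D of pin / cap heights
s=bot.read_state();R=cv2.Rodrigues(np.array(s['tcp_rot'],float))[0]
p,d=shot('top','t3');P=pts('top',d)
for n,x,y in(('pin',.53,.129),('cap',.517,.1945)):
    m=(np.hypot(P[...,0]-x,P[...,1]-y)<.02)&(P[...,2]>.1);print(n,m.sum(),np.sort(P[m][:,2])[-5:],np.median(P[m][:,2]))
E
```

```text
pin 15 [0.14733465 0.14789168 0.14847899 0.15092287 0.1524177 ] 0.14175369352148381
cap 85 [0.14394581 0.14406233 0.14449047 0.14607765 0.14658767] 0.1372530326740502
```

View pics/s3c.png

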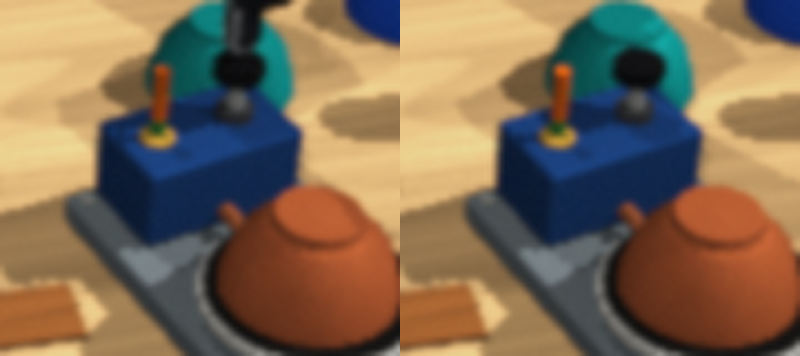

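The last two strokes did not move the pin, so it is at its end. Its top measures about 148 mm, the cap is back at 137 mm, the bowl has not moved and the arm is clear. I'll hand in.

```bash
python3 -c "
from h import *
print(bot.finish_job())"
```

```text
the job is handed in; nothing more can be done
None
```

The job is handed in; no verdict came back. After six strokes on the bowl station its pin top measures about 148 mm (fully out), its plunger is back up, the bowl looks unmoved, and the arm is clear.

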